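# Open the cabinet door and hold the nut driver ready over the hook rail's bolt

### The job

I am fitting a hook rail inside this wall cabinet, which lies on its back on the bench with its door half shut: fold the door up on its stiff hinges until it stands straight up, square to the cabinet, and leave it standing so. Then take the blue-handled nut driver out of the rack, carry it over the jar, the tin and the cabinet's side without knocking against anything, and hold it socket down, upright and in line with the brass-coloured bolt that still stands proud of the rail, about 1 cm above its head, never touching the bolt or the rail. Finish there, keeping hold of the driver and keeping it still so that I can guide it down myself, and leave all the other things where they are.

Things in the scene. Friction and masses are not known exactly. Their poses are not given: they have to be found in the camera images.
- cabinet: White melamine wall cabinet lying on its back, fixed, open side up: 300 (x) x 230 (y) x 100 mm high. Origin: centre of its underside on the bench. Walls 15 mm thick; inside floor (its back panel) 8 mm above the bench. A fixed shelf 12 mm thick crosses it at x = -60 mm, up to 83 mm above the bench. White magnetic catch inside the -y wall, at its top.
- door (a joint): Angle of the white door (298 x 228 x 12 mm, 0.45 kg), rad: 0 shut (flat over the cabinet), pi/2 straight up, stop at 1.95; starts between 0.45 and 0.85. Hinged along the upper outer edge of the cabinet's +y wall; opens by swinging up and over towards +y. Stiff hinges (0.75 N m of friction) hold it wherever it is left.
- door_hinge (a point): Middle of the door's hinge line, on the outer upper edge of the cabinet's +y wall, 100 mm above the bench. The hinge line runs along the cabinet's x; this point's axes are those of the door, which at 0 are the cabinet's.
- door_handle (a point): Middle of the door's steel bar handle: round bar 10 mm thick, 110 mm long, parallel to the hinge line, on the door's outer (upper) face, its axis 38 mm off that face, 29 mm from the free edge. Door shut: 200 mm towards cabinet -y of the hinge line and 50 mm above it; door straight up: 200 mm above the hinge line and 50 mm towards +y of it.
- hook_rail: Grey steel hook rail, 30 (x) x 130 (y) x 3 mm (z), with two dark hooks standing up to 37 mm, screwed to the inside of the cabinet's back. Origin: centre of its underside. One bolt 45 mm either side of its middle, along its y. Fixed.
- brass_bolt_top (a point): Centre of the top of the head of the brass-coloured hex bolt, not yet driven home, at either end of the rail: proud of the rail by 14 mm on its 6 mm shank; flange 16 mm across, head 10 mm across flats. This point is 24 mm above the rail's underside, 32 mm above the bench. Axis vertical. Fixed.
- steel_bolt_top (a point): Centre of the top of the steel-coloured hex bolt's head, at the other end of the rail, already driven home (10 mm above the rail's underside). Not the one wanted. Fixed.
- rack: Wooden tool rack, fixed: top plate 190 (x) x 62 (y) x 10 mm, its upper face 115 mm above the bench, on two end cheeks and a foot 80 mm wide. Three 18 mm holes in a row along its x, 55 mm apart, the middle one central; three tools hang upright in them by the handle's shoulder. Origin: centre of its underside.
- nut_driver: Nut driver, blue handle, 200 mm long, 0.09 to 0.18 kg, hanging upright in one of the rack's holes. Origin: mouth of the socket (lower end), 15 mm above the bench at the start; z points up to the handle. Socket 14 mm thick, shaft 8 mm; handle from z = 100 to 200 mm, 30 mm thick from 130 to 185 mm. Draw it straight up over 100 mm to clear the rack.
- nut_driver_tip (a point): Centre of the mouth of the nut driver's socket, its lower end.
- nut_driver_grip (a point): Middle of the nut driver's handle, on its axis, 165 mm above the socket's mouth.
- red_screwdriver: Screwdriver with a red handle like the nut driver's, in another hole of the rack; a bystander. Origin: its point; z up.
- yellow_screwdriver: Screwdriver with a yellow handle like the nut driver's, in the remaining hole of the rack; a bystander. Origin: its point; z up.
- jam_jar: Glass jam jar with a silver lid, 70 mm in diameter, 96 mm high, between rack and cabinet; a bystander. Origin: centre of its underside.
- hook_tin: Open round steel tin of assorted hooks, 90 mm in diameter, 50 mm high, between rack and cabinet; a bystander. Origin: centre of its underside.
- stud_finder: Grey plastic stud finder lying on the bench, 160 (x) x 74 (y) x 29 mm; a bystander. Origin: centre of its underside.
- tape_measure: Yellow and black tape measure, 75 x 42 x 60 mm high; a bystander. Origin: centre of its underside.

How it is judged (in metres and radians):
On the way, in this order (a step that is already met when the one before it is completed fails the run):
1. the cabinet's door stands straight up, at rest and let go (value of joint door between 1.431 and 1.711 rad and velocity of joint door between -0.1 and 0.1 rad/s and contact force between the fingers and cabinet below 0.2 N), for 0.3 s.
2. the nut driver is drawn out of the rack, held in the fingers with its socket above the rack's plate (height (world z) of nut_driver_tip above 0.118 m and contact force between the fingers and nut_driver above 1 N), for 0.1 s.
At the end, for the whole second after the job is handed in: Driver held at rest in the fingers only, touching neither bolts, rail, cabinet nor rack; socket mouth within 6 mm sideways of the brass bolt's axis and 3 to 20 mm above its head; driver within 5 degrees of upright; door within 8 degrees of square; other things within 20 mm of their places (value of joint door between 1.431 and 1.711 rad and velocity of joint door between -0.1 and 0.1 rad/s and horizontal distance between nut_driver_tip and brass_bolt_top below 0.006 m and z of nut_driver_tip in the frame of brass_bolt_top between 0.003 and 0.02 m and angle between nut_driver's own z axis and vertical below 0.09 rad and linear speed of nut_driver below 0.02 m/s and angular speed of nut_driver below 0.15 rad/s and contact force between the fingers and nut_driver above 1 N and contact force between nut_driver and cabinet below 0.2 N and contact force between nut_driver and hook_rail below 0.2 N and contact force between nut_driver and brass_bolt below 0.2 N and contact force between nut_driver and steel_bolt below 0.2 N and contact force between nut_driver and rack below 0.2 N and distance of each of jam_jar, hook_tin, stud_finder, tape_measure, red_screwdriver, yellow_screwdriver from where it was at the start of the episode below 0.02 m); the arm keeps its last pose, push and grip.
It fails at once if the nut driver touches the bolts or the rail (contact force between nut_driver and brass_bolt above 0.5 N or contact force between nut_driver and steel_bolt above 0.5 N or contact force between nut_driver and hook_rail above 0.5 N).
It fails at once if the nut driver knocks against the cabinet, its door, the jar or the tin (contact force between nut_driver and cabinet above 3 N or contact force between nut_driver and jam_jar above 3 N or contact force between nut_driver and hook_tin above 3 N).
It fails at once if another thing is moved by more than 20 mm (distance of any of jam_jar, hook_tin, stud_finder, tape_measure, red_screwdriver, yellow_screwdriver from where it was at the start of the episode above 0.02 m).
It also fails if it takes over 61 s, if anything falls off the work surface, if the arm or the gripper's body presses on something with over 40 N, if the wrist force passes 120 N, or if a joint passes its speed limit or range.

### The arm

A 6-joint arm with a two-finger parallel gripper is mounted at the origin on the work surface. World frame = base frame: x ahead of the robot, y to its left, z up, the work surface at z = 0. Lengths are in mm, angles in rad, forces in N, time in s.
With the tool pointing down it reaches from about 375 to 900 mm from the base axis. Payload 3.1 kg.
Tool frame: the origin (TCP) lies between the finger pads; the fingertips stand arm.finger_overhang ahead of it and the grasp point (between the pads) lies 6 mm ahead of it (arm.finger_overhang is the distance from the TCP to the fingertips, in mm); z points along the fingers, y is the line along which they close (so a half turn about z gives the same grasp; the last joint's range is limited). The gripper opens to 87 mm and grips with 3 to 60 N. Pads are 19 mm wide; open, the fingers measure 117 mm over their backs; the gripper's body (75 mm by 190 mm) begins 51 mm behind the grasp point.
Start: joints at [-1.472, 0.527, 1.433, -0, 1.181, -0.178], TCP at [171.424, -601.008, 215.948] pointing down, gripper open.
Joint ranges: [-3.08, 3.08], [-0.75, 2.2], [0.22, 2.44], [-1.43, 4.57], [0, 2.65], [-2.85, 2.85]. Speed limits (rad/s): [2.79, 2.79, 3.14, 3.14, 3.14, 3.14].

### API

Orientations are given as a unit quaternion [x, y, z, w].
In Python, from workcell import arm, cams, ticket, look_for, spot_point gives the robot as it stands.
- The arm moves only by the tool move_arm, never from a script. Its argument "commands" is a list that holds one entry, the list of rows, each a list of 6 numbers: the shift along the tool's x, y, z in units of 30 mm (1.0 is 30 mm), then the turn, a rotation vector about the tool's x, y, z in units of 10 degrees (1.0 is 10 degrees). In form: [[[x, y, z, rx, ry, rz], ...]]. A call has 1 to 5 rows; each row shifts and turns the commanded pose from where the row before left it, along the tool's axes as they then stand; what a row does not reach is not made up. A row lasts 1/8 s, in which the tool goes at most 62.5 mm and 10.7 degrees, less where a joint would pass 70% of its speed; a pose out of reach is approached as far as the arm can. A call with a number of a shift or a turn outside -1 to 1 is refused whole. A call with a gripper value outside its range is refused whole. "jaw" is the closure, from 0 (fully open) to 1 (shut), set as the call begins (left out, the last holds). The fingers move at their own pace and stop on an object; the grip force is fixed at half the most. Time passes only in rows, so rows that do not move let the fingers close. It gives the time, the measured TCP pose, the force, the opening and the grip force at its end, in the units of the state.
- arm.read_state(): the state, without advancing time (a new reading comes with each control period).
- cams.read_camera(name): name is "scene" or "top" or "wrist"; returns (picture, depth): 384x512x3 uint8, blue, green, red; 384x512 float32, mm along the optical axis (not along the pixel's ray), 0 where there is no reading.
- cams.camera_info(name): a dict with "fx", "fy", "cx", "cy" (pixels), "dist_coeffs" ([k1, k2, p1, p2, k3] as OpenCV has them; the pictures are not rectified), "xyz" and "attitude" of the camera in the world; the wrist camera has in their place "tool_from_camera" (4x4, takes a point from camera to tool coordinates, whose origin is the TCP and whose axes are the flange's). Camera axes: x right, y up, looking along -z (the intrinsics and any distortion apply to the point x, -y, -z); pixel columns grow to the right and rows downward; lengths in mm; the calibration is good to about 2 mm. A picture is of the moment at which its call begins: read the wrist's pose just before it. camera_info takes no time and is no camera call.
- ticket.finish_job(): hands the job in; it is judged then, once.
Trained networks look in the newest picture that a camera, given by its name, has taken for a name from the list of things; names that differ only in an ending like _2 or _b are one class to them, and where a whole thing is asked for, a point or a joint stands for the part that bears it (a point fixed in the world has none). Each returns a list of dicts, best first, with "p" (0 to 1); they miss things now and then, are a little off and sometimes report something else, mostly with a low value. They report only what shows in the picture. A call takes as long as a camera call.
- look_for(camera, query): "xy" ([column, row] in pixels, amid what is visible of it).
- spot_point(camera, query): "xy" ([column, row] in pixels: a listed point, or the origin of a listed thing).
The state is a dict: "clock": time; "joint_pos": joint angles; "joint_velocities": joint speeds; "joint_torque": joint torques, N m; "tool_pos": TCP position; "orientation": TCP orientation; "ft_force": force on the tool from outside, world axes, zero at the start; "ft_torque": the same for the moment, N m; "width": opening from 0.0 (shut) to 1.0 (fully open); "finger_force": force on a finger pad.
Only numpy, scipy, OpenCV 4.12 (cv2) and the standard library are available. Lean on these libraries where they do the work, as an engineer would, in place of code of your own. Each camera call takes 0.05 s, during which the arm holds its last target. There are 200 camera calls.

## Working session

There is one attempt and no reset: what is moved stays moved. The work goes in short steps, Python scripts to look and compute and a tool call to move; the robot and the scene stay as the last step left them, time stands still between calls to the robot, and variables do not carry over. Pictures are saved under pics/ and viewed, at most 10 in all, crops included, and the job is handed in when it is done.

Besides the shell and the picture viewer there is one more tool, called after "Request:" by a JSON object that holds its "name" and its "arguments", one argument or row to a line. move_arm: Moves the arm, as the interface text tells. Shifts and turns lie within -1 to 1; 1 stands for 30 mm of shift or 10 degrees of turn. Its arguments: {"type":"object","properties":{"commands":{"type":"array","items":{"type":"array","items":{"type":"array","items":{"type":"number","minimum":-1,"maximum":1}}}},"jaw":{"type":"number"}},"required":["commands"]}

```bash
mkdir -p pics; cat > h.py <<'E'
import numpy as np, cv2
from scipy.spatial.transform import Rotation as R
from workcell import arm, cams, ticket, look_for, spot_point
def campose(name, st=None):
    i=cams.camera_info(name)
    if name=="wrist":
        T=np.eye(4);T[:3,:3]=R.from_quat(st["orientation"]).as_matrix();T[:3,3]=st["tool_pos"]
        return i,T@np.array(i["tool_from_camera"])
    T=np.eye(4);a=np.array(i["attitude"],float)
    T[:3,:3]=R.from_quat(a).as_matrix() if a.size==4 else a.reshape(3,3)
    T[:3,3]=i["xyz"];return i,T
def ray(i,T,xy):
    K=np.array([[i["fx"],0,i["cx"]],[0,i["fy"],i["cy"]],[0,0,1.]])
    u=cv2.undistortPoints(np.array([[xy]],float),K,np.array(i["dist_coeffs"],float))[0,0]
    return T[:3,3],T[:3,:3]@np.array([u[0],-u[1],-1.])
def atz(i,T,xy,z):
    o,d=ray(i,T,xy);return o+d*(z-o[2])/d[2]
def atdepth(i,T,xy,D):
    o,d=ray(i,T,xy);return o+d*D
def med(D,xy,r=2):
    x,y=int(round(xy[0])),int(round(xy[1]));p=D[max(0,y-r):y+r+1,max(0,x-r):x+r+1];p=p[p>0]
    return float(np.median(p)) if p.size else 0
E
python3 - <<'E'
from h import *
np.set_printoptions(precision=1,suppress=True)
print(arm.finger_overhang, cams.camera_info("top"))
for c in ("top","scene"):
    im,D=cams.read_camera(c);cv2.imwrite(f"pics/{c}0.png",im);np.save(f"{c}0.npy",D)
    i,T=campose(c)
    for f,qs in ((spot_point,["door_hinge","door_handle","hook_rail","brass_bolt_top","steel_bolt_top","nut_driver_grip","nut_driver","rack","cabinet","jam_jar","hook_tin","red_screwdriver","yellow_screwdriver"]),(look_for,["nut_driver","jam_jar","hook_tin","stud_finder","tape_measure","door_handle"])):
        for q in qs:
            for r in f(c,q)[:1]:
                d=med(D,r["xy"]);print(c,f.__name__,q,np.array(r["xy"]),round(r["p"],2),atdepth(i,T,r["xy"],d))
E
```

```text
25.0 {'fx': 358.8683099310756, 'fy': 358.8683099310756, 'cx': 255.30458816849557, 'cy': 195.4921377828228, 'dist_coeffs': array([-0.,  0.,  0.,  0.,  0.]), 'xyz': array([ 472.5,  -22.2, 1004.2]), 'attitude': array([-0. ,  0. ,  0.7, -0.7])}
top call door_hinge [132.3 191.9] 0.91 [538.6 285.3 121. ]
top call door_handle [173.1 181.7] 0.68 [548.2 151.8 256.8]
top call hook_rail [188.8 173.9] 0.68 [567.5 123.9 228.7]
top call brass_bolt_top [204.6 167.4] 0.61 [611.2 120.3  13. ]
top call steel_bolt_top [183.4 191.9] 0.27 [529.1 138.  218.5]
top call nut_driver_grip [359.5 217.1] 0.63 [ 466.5 -250.4  207.6]
top call nut_driver [343.2 220.4] 0.74 [ 458.4 -236.   115.4]
top call jam_jar [281.3 225.2] 0.77 [449.1 -83.8  96.6]
top call hook_tin [284.3 150. ] 0.92 [ 655.2 -102.3   16. ]
top call red_screwdriver [348.7 198.6] 0.71 [ 512.2 -251.6  114.9]
top call yellow_screwdriver [349.2 172.9] 0.55 [ 576.6 -255.5  113.2]
top call nut_driver [361.8 219.9] 0.79 [ 460.2 -254.3  211. ]
top call jam_jar [282.8 225.3] 0.96 [448.8 -87.5  96.6]
top call hook_tin [286.  151.2] 0.94 [ 649.7 -106.    27
[... 422 characters left out ...]
[ 484.4 -265.2  192. ]
scene call rack [181.4 260.1] 0.83 [ 603.2 -293.4  116.4]
scene call cabinet [324.7 199.2] 0.92 [542.3 179.1   7.6]
scene call jam_jar [231.5 216.3] 0.64 [ 482.1 -100.2   38.6]
scene call hook_tin [265.  266.4] 0.91 [663.6 -98.6  19.7]
scene call red_screwdriver [231.6 215.6] 0.57 [481.  -99.2  40. ]
scene call nut_driver [163.4 201.7] 0.78 [ 477.6 -274.4  194.8]
scene call jam_jar [229.9 205. ] 0.8 [ 479.1 -100.2   83.3]
scene call hook_tin [262.2 263.6] 0.62 [646.  -97.    9.3]
scene call stud_finder [145.1 211.8] 0.78 [ 328.2 -303.9   26.8]
scene call tape_measure [241.1 310.7] 0.67 [ 766.1 -222.7   61. ]
scene call door_handle [335.5 158.9] 0.68 [603.3 146.4 233.4]
```

View pics/top0.png

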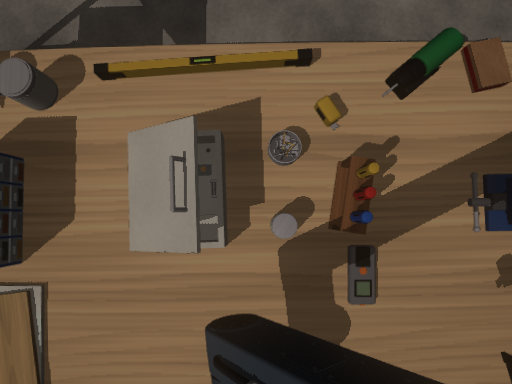

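View pics/scene0.png

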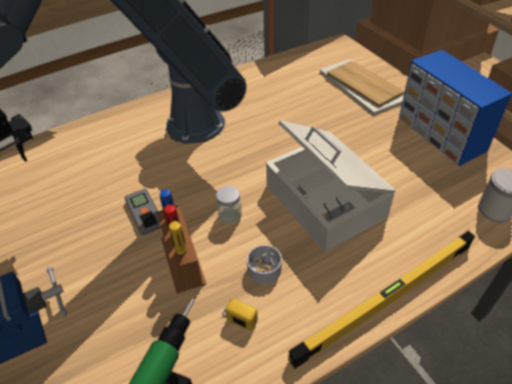

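The top view shows the cabinet at left, with the door from col 128 (hinge) to col 197 (free edge) and its handle at (180,183). The rack runs along col ~355, with the blue driver at (362,218), red at (365,194) and yellow at (370,170). The jar is at (285,226) and the tin at (285,148). I can push the door from its free edge with closed fingers, so I'll measure it now.

```bash
python3 - <<'E'
from h import *
np.set_printoptions(precision=3,suppress=True)
s=arm.read_state();print(s["tool_pos"],R.from_quat(s["orientation"]).as_matrix(),s["joint_pos"]);print(cams.camera_info("wrist")["tool_from_camera"])
D=np.load("top0.npy");i,T=campose("top")
def P(c,r):return atdepth(i,T,(c,r),float(D[r,c]))
pts=np.array([P(c,r) for r in range(140,240,4) for c in list(range(138,166,3))])
c0=pts.mean(0);n=np.linalg.svd(pts-c0)[2][2];n*=np.sign(n[2]);print("plane",c0,n,"rms",np.std((pts-c0)@n),"angle",np.arccos(n[2]),"yaw",np.arctan2(n[0],-n[1]) , n[1])
# door points & extents
al=np.array([P(c,r) for r in range(105,262) for c in range(115,205) if D[r,c]>0])
d=(al-c0)@n
on=al[(abs(d)<5)&(al[:,2]>95)]
hd=np.cross(n,[0,0,1]);hd/=np.linalg.norm(hd);hd*=np.sign(hd[0]);up=np.cross(n,hd);up*=np.sign(up[2])
print("hinge dir",hd,"up",up)
a=(on-c0)@hd;b=(on-c0)@up;print("ext",np.percentile(a,[.5,99.5]),np.percentile(b,[.5,99.5]))
am=np.percentile(a,[.5,99.5]).mean();
e=c0+hd*am+up*np.percentile(b,99.5);print("free edge mid(top face)",e,"hinge",c0+hd*am+up*np.percentile(b,.5))
print("hinge from edge", e-up*228-n*12)
h=al[(d>30)&(d<60)];print("handle",h.mean(0) if len(h) else None)
for r in (150,165,180,195,210,225,240):
    print(r,[tuple(np.round(P(c,r)).astype(int)) for c in range(190,232,6)])
E
```

```text
[ 171.434 -601.02   215.942] [[ 0.962  0.274  0.   ]
 [ 0.274 -0.962 -0.   ]
 [ 0.     0.    -1.   ]] [-1.471  0.528  1.433  0.     1.181 -0.178]
[[   0.001    0.958    0.287   78.47 ]
 [   1.      -0.001   -0.001    0.399]
 [  -0.       0.287   -0.958 -169.619]
 [   0.       0.       0.       1.   ]]
plane [543.909 225.328 163.815] [-0.001  0.911  0.411] rms 17.94859802924154 angle 1.1468459704729856 yaw -3.1402500139545024 0.9114701993614962
hinge dir [ 1.     0.001 -0.   ] up [ 0.001 -0.411  0.911]
ext [-148.337  147.104] [-14.717   5.822]
free edge mid(top face) [543.297 222.932 169.122] hinge [543.285 231.381 150.401]
hinge from edge [543.185 305.785 -43.63 ]
handle [565.308 326.197  46.897]
150 [(np.int64(619), np.int64(120), np.int64(231)), (np.int64(619), np.int64(108), np.int64(230)), (np.int64(661), np.int64(128), np.int64(10)), (np.int64(661), np.int64(111), np.int64(9)), (np.int64(660), np.int64(94), np.int64(8)), (np.int64(642), np.int64(68), np.int64(102)), (np.int64(661), np.int64(61), np.int64(0))]
165 [(np.int64(586), np.int64(121), np.int64(232)), (np.int64(586), np
[... 1184 characters left out ...]
0)), (np.int64(492), np.int64(63), np.int64(9))]
225 [(np.int64(457), np.int64(122), np.int64(230)), (np.int64(456), np.int64(108), np.int64(236)), (np.int64(451), np.int64(130), np.int64(9)), (np.int64(451), np.int64(113), np.int64(12)), (np.int64(451), np.int64(96), np.int64(10)), (np.int64(453), np.int64(71), np.int64(99)), (np.int64(451), np.int64(62), np.int64(27))]
240 [(np.int64(424), np.int64(123), np.int64(228)), (np.int64(424), np.int64(108), np.int64(235)), (np.int64(410), np.int64(129), np.int64(16)), (np.int64(411), np.int64(111), np.int64(29)), (np.int64(411), np.int64(93), np.int64(40)), (np.int64(415), np.int64(71), np.int64(101)), (np.int64(411), np.int64(61), np.int64(39))]
```

```bash
cat > plan.py <<'E'
import sys; from h import *
def plan(way,smax=1.0,start=None):
    "way: list of (x,y,z,yawdeg or None)"
    s=arm.read_state(); p=np.array(s["tool_pos"]);q=R.from_quat(s["orientation"])
    out=[]
    for x,y,z,yaw in way:
        x0=q.as_matrix()[:,0]; 
        if yaw is None: yaw=np.degrees(np.arctan2(x0[1],x0[0]))
        c,sn=np.cos(np.radians(yaw)),np.sin(np.radians(yaw))
        qt=R.from_matrix(np.array([[c,sn,0],[sn,-c,0],[0,0,-1.]]))
        t=np.array([x,y,z],float)
        n=int(max(1,np.ceil(np.linalg.norm(t-p)/(30*smax)),np.ceil((q.inv()*qt).magnitude()/np.radians(10*min(1,smax)))))
        while n>0:
            sh=q.inv().apply((t-p)/n)/30; rv=(q.inv()*qt).as_rotvec()/n/np.radians(10)
            row=np.clip(np.round(np.r_[sh,rv],2),-1,1)
            p=p+q.apply(row[:3]*30); q=q*R.from_rotvec(row[3:]*np.radians(10)); out.append((row+0.).tolist()); n-=1
    for k in range(0,len(out),5): print(str([out[k:k+5]]).replace(" ","").replace(".0,",",").replace(".0]","]"))
    return p
if __name__=="__main__":
    w=[[None if v=="-" else float(v) for v in a.split(",")] for a in sys.argv[2:]]
    print(plan(w,float(sys.argv[1])))
E
python3 plan.py 1 200,-550,275,20 544,65,275,90
```

```text
[[[0.46,-0.46,-0.66,0,0,-0.14],[0.47,-0.45,-0.65,0,0,-0.13],[0.48,-0.43,-0.66,0,0,-0.14],[0.74,-0.64,0,0,0,-0.29],[0.77,-0.6,0,0,0,-0.29]]]
[[[0.8,-0.56,0,0,0,-0.29],[0.83,-0.52,0,0,0,-0.29],[0.86,-0.48,0,0,0,-0.29],[0.88,-0.43,0,0,0,-0.29],[0.9,-0.39,0,0,0,-0.29]]]
[[[0.92,-0.34,0,0,0,-0.29],[0.93,-0.3,0,0,0,-0.29],[0.95,-0.25,0,0,0,-0.29],[0.96,-0.2,0,0,0,-0.29],[0.97,-0.15,0,0,0,-0.29]]]
[[[0.97,-0.1,0,0,0,-0.29],[0.98,-0.05,0,0,0,-0.29],[0.98,0,0,0,0,-0.29],[0.98,0.05,0,0,0,-0.29],[0.97,0.1,0,0,0,-0.29]]]
[[[0.97,0.14,0,0,0,-0.3],[0.96,0.19,0,0,0,-0.29],[0.95,0.24,0,0,0,-0.3],[0.93,0.29,0,0,0,-0.29],[0.91,0.34,0,0,0,-0.3]]]
[[[0.9,0.39,0,0,0,-0.29],[0.87,0.44,0,0,0,-0.3]]]
[544.11553587  64.87716771 275.04124916]
```

Request:
{"name": "move_arm", "arguments": {
  "commands": [
    [[0.46, -0.46, -0.66, 0, 0, -0.14], [0.47, -0.45, -0.65, 0, 0, -0.13], [0.48, -0.43, -0.66, 0, 0, -0.14], [0.74, -0.64, 0, 0, 0, -0.29], [0.77, -0.6, 0, 0, 0, -0.29]]
  ],
  "jaw": 1
}}

```text
clock: 2.62
tool_pos: [228.8, -498.3, 275.5]
orientation: [0.975, 0.224, 0.0, 0.0]
ft_force: [0.5, -0.8, -0.6]
width: 0.513
finger_force: 0.0
```

Request:
{"name": "move_arm", "arguments": {
  "commands": [
    [[0.8, -0.56, 0, 0, 0, -0.29], [0.83, -0.52, 0, 0, 0, -0.29], [0.86, -0.48, 0, 0, 0, -0.29], [0.88, -0.43, 0, 0, 0, -0.29], [0.9, -0.39, 0, 0, 0, -0.29]]
  ]
}}

```text
clock: 3.25
tool_pos: [300.7, -369.7, 275.2]
orientation: [0.938, 0.345, 0.0, 0.0]
ft_force: [0.7, 0.1, -0.5]
width: 0.017
finger_force: 0.0
```

Request:
{"name": "move_arm", "arguments": {
  "commands": [
    [[0.92, -0.34, 0, 0, 0, -0.29], [0.93, -0.3, 0, 0, 0, -0.29], [0.95, -0.25, 0, 0, 0, -0.29], [0.96, -0.2, 0, 0, 0, -0.29], [0.97, -0.15, 0, 0, 0, -0.29]]
  ]
}}

```text
clock: 3.88
tool_pos: [372.4, -241.3, 275.3]
orientation: [0.887, 0.461, 0.0, 0.0]
ft_force: [0.4, -0.5, 0.3]
width: 0.006
finger_force: 0.0
```

Request:
{"name": "move_arm", "arguments": {
  "commands": [
    [[0.97, -0.1, 0, 0, 0, -0.29], [0.98, -0.05, 0, 0, 0, -0.29], [0.98, 0, 0, 0, 0, -0.29], [0.98, 0.05, 0, 0, 0, -0.29], [0.97, 0.1, 0, 0, 0, -0.29]]
  ]
}}

```text
clock: 4.5
tool_pos: [444.5, -113.4, 275.3]
orientation: [0.822, 0.569, 0.0, 0.0]
ft_force: [0.0, 0.5, -1.4]
width: 0.005
finger_force: 0.0
```

Request:
{"name": "move_arm", "arguments": {
  "commands": [
    [[0.97, 0.14, 0, 0, 0, -0.3], [0.96, 0.19, 0, 0, 0, -0.29], [0.95, 0.24, 0, 0, 0, -0.3], [0.93, 0.29, 0, 0, 0, -0.29], [0.91, 0.34, 0, 0, 0, -0.3]]
  ]
}}

```text
clock: 5.12
tool_pos: [515.6, 14.7, 275.2]
orientation: [0.742, 0.671, 0.0, 0.0]
ft_force: [0.7, 0.3, 0.2]
width: 0.007
finger_force: 0.0
```

Request:
{"name": "move_arm", "arguments": {
  "commands": [
    [[0.9, 0.39, 0, 0, 0, -0.29], [0.87, 0.44, 0, 0, 0, -0.3]]
  ]
}}

```text
clock: 5.38
tool_pos: [544.5, 65.8, 275.2]
orientation: [0.706, 0.708, 0.0, 0.0]
ft_force: [0.6, -0.3, 0.4]
width: 0.003
finger_force: 0.0
```

```bash
python3 - <<'E'
from plan import *
w=[(544,66,236,90)]+[(544,275-228*np.cos(a),107+228*np.sin(a),90) for a in (.62,.8,1.0,1.2,1.4,1.5,1.57)]
print(np.round(w,0).tolist(),plan(w,.8))
E
```

```text
[[[0,-0.01,0.65,0,0,0.01],[0.01,-0.01,0.66,0,0,0],[0.78,0,-0.12,0,0,0],[0.44,0,-0.52,0,0,0],[0.45,0,-0.52,0,0,0]]]
[[[0.59,0,-0.47,0,0,0],[0.6,0,-0.47,0,0,0],[0.67,0,-0.34,0,0,0],[0.68,0,-0.35,0,0,0],[0.73,0,-0.2,0,0,0]]]
[[[0.73,0.01,-0.2,0,0,0],[0.76,0,-0.1,0,0,0],[0.53,0,-0.01,0,0,0]]]
[[544.0, 66.0, 236.0, 90.0], [544.0, 89.0, 239.0, 90.0], [544.0, 116.0, 271.0, 90.0], [544.0, 152.0, 299.0, 90.0], [544.0, 192.0, 320.0, 90.0], [544.0, 236.0, 332.0, 90.0], [544.0, 259.0, 334.0, 90.0], [544.0, 275.0, 335.0, 90.0]] [544.12859212 274.9110982  334.8526664 ]
```

Request:
{"name": "move_arm", "arguments": {
  "commands": [
    [[0, 0, 0.75, 0, 0, 0], [0, 0, 0.75, 0, 0, 0], [0.78, 0, -0.12, 0, 0, 0], [0.44, 0, -0.52, 0, 0, 0], [0.45, 0, -0.52, 0, 0, 0]]
  ]
}}

```text
clock: 6.0
tool_pos: [543.9, 115.5, 265.0]
orientation: [0.707, 0.707, -0.0, -0.0]
ft_force: [0.7, -0.4, 0.0]
width: 0.006
finger_force: 0.0
```

Request:
{"name": "move_arm", "arguments": {
  "commands": [
    [[0.59, 0, -0.47, 0, 0, 0], [0.6, 0, -0.47, 0, 0, 0], [0.67, 0, -0.34, 0, 0, 0], [0.68, 0, -0.35, 0, 0, 0], [0.73, 0, -0.2, 0, 0, 0]]
  ]
}}

```text
clock: 6.62
tool_pos: [544.1, 214.7, 320.5]
orientation: [0.707, 0.707, 0.0, 0.0]
ft_force: [-0.7, 0.1, -0.3]
width: 0.007
finger_force: 0.0
```

```bash
python3 - <<'E'
from h import *
im,D=cams.read_camera("scene");cv2.imwrite("pics/s1.png",cv2.resize(im[60:300,200:480],None,fx=2,fy=2))
np.save("scene1.npy",D)
E
```

```text
(no output)
```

View pics/s1.png

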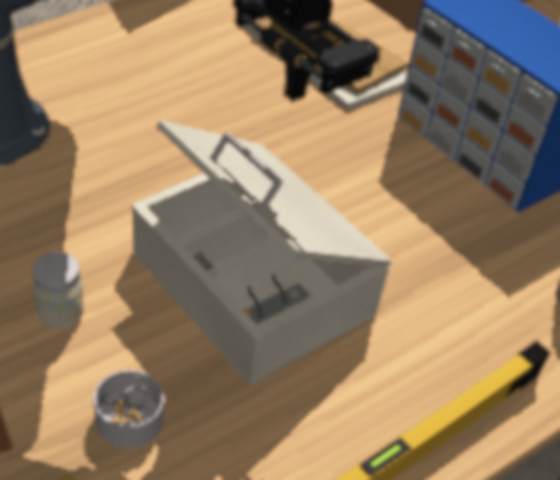

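The gripper is above the door and the door hasn't moved much, so the fingers passed over it. I'll refit the door plane carefully.

```bash
python3 - <<'E'
from h import *
np.set_printoptions(precision=1,suppress=True)
def prof(D,c,lim):
    i,T=campose(c)
    rr,cc=np.mgrid[0:384,0:512];K=np.array([[i["fx"],0,i["cx"]],[0,i["fy"],i["cy"]],[0,0,1.]])
    u=cv2.undistortPoints(np.stack([cc.ravel(),rr.ravel()],1).astype(float)[:,None],K,np.array(i["dist_coeffs"],float))[:,0]
    d=D.ravel();X=(T[:3,:3]@np.stack([u[:,0]*d,-u[:,1]*d,-d])).T+T[:3,3];X=X[d>0]
    for x0 in (430,520,590,650):
        X1=X[(abs(X[:,0]-x0)<12)]
        print(c,x0,[(y,np.round(np.percentile(s,[10,50,90])).astype(int).tolist()) for y in range(60,320,15) if len(s:=X1[abs(X1[:,1]-y)<5][:,2])])
prof(np.load("top0.npy"),"top",0)
prof(np.load("scene1.npy"),"scene",0)
E
```

```text
top 430 [(60, [0, 34, 100]), (75, [99, 100, 103]), (90, [6, 9, 10]), (105, [8, 231, 237]), (120, [8, 228, 232]), (135, [8, 218, 222]), (150, [208, 210, 213]), (165, [196, 199, 203]), (180, [187, 189, 193]), (195, [177, 180, 183]), (210, [167, 169, 172]), (225, [157, 160, 163]), (240, [147, 150, 153]), (255, [136, 140, 143]), (270, [127, 130, 133]), (285, [118, 121, 124]), (300, [112, 113, 114])]
top 520 [(60, [0, 32, 100]), (75, [97, 99, 102]), (90, [7, 12, 100]), (105, [8, 230, 236]), (120, [8, 227, 232]), (135, [8, 218, 223]), (150, [208, 213, 258]), (165, [203, 203, 203]), (180, [187, 190, 194]), (195, [178, 181, 183]), (210, [168, 171, 174]), (225, [158, 161, 165]), (240, [149, 151, 155]), (255, [139, 141, 144]), (270, [128, 131, 134]), (285, [119, 121, 123]), (300, [110, 112, 116])]
top 590 [(60, [0, 3, 90]), (75, [99, 100, 103]), (90, [8, 9, 11]), (105, [8, 122, 234]), (120, [8, 229, 234]), (135, [8, 221, 230]), (150, [209, 215, 258]), (165, [202, 206, 258]), (180, [189, 191, 194]), (195, [178, 181, 184]), (210, [169, 171, 175]), (225, [160, 162, 166]), (240, [149, 152, 156]), 
[... 1284 characters left out ...]
), (105, [228, 231, 235]), (120, [229, 232, 235]), (135, [11, 224, 230]), (150, [9, 39, 255]), (165, [14, 621, 635]), (180, [9, 412, 630]), (195, [9, 435, 622]), (210, [12, 533, 598]), (225, [10, 499, 592]), (240, [6, 150, 440]), (255, [5, 9, 143]), (270, [5, 9, 133]), (285, [13, 30, 124]), (300, [110, 113, 114])]
scene 650 [(60, [-3, 0, 2]), (75, [99, 100, 101]), (105, [227, 230, 233]), (120, [232, 233, 235]), (135, [221, 223, 226]), (150, [211, 213, 216]), (165, [202, 205, 206]), (180, [191, 195, 437]), (195, [181, 187, 439]), (210, [170, 175, 439]), (225, [161, 165, 440]), (240, [151, 433, 440]), (255, [142, 144, 145]), (270, [131, 132, 136]), (285, [53, 70, 122]), (300, [111, 113, 116])]
```

```bash
python3 - <<'E'
from plan import *
w=[(544,70,302,90),(544,70,216,90),(544,104,216,90)]+[(544,288-228*np.cos(a),97+228*np.sin(a),90) for a in (.7,.85,1.0,1.2,1.4,1.5)]
print(np.round(w,0).tolist(),plan(w,.95))
E
```

```text
[[[-0.82,0,0.1,0,0,0],[-0.82,0,0.1,0,0,0],[-0.82,-0.01,0.11,0,0,0],[-0.82,0,0.1,0,-0.01,0],[-0.82,-0.01,0.11,0.01,0,0.01]]]
[[[-0.81,0,0.11,0,-0.01,0],[0,0,0.72,0,0,0],[0,0,0.71,0,0,0],[0,0,0.72,0,0,0],[0,0,0.71,0,0,0]]]
[[[0.56,0,0,0,0,0],[0.57,0,0,0,0,0],[0.16,0,-0.46,0,0,0],[0.16,0,-0.47,0,0,0],[0.4,0,-0.41,0,0,0]]]
[[[0.4,0,-0.4,0,0,0],[0.45,0,-0.34,0,0,0],[0.46,0,-0.35,0,0,0],[0.67,0,-0.34,0,0,0],[0.68,0,-0.34,0,0,0]]]
[[[0.73,0,-0.21,0,0,0],[0.73,0,-0.2,0,0,0],[0.75,0,-0.09,0,0,0]]]
[[544.0, 70.0, 302.0, 90.0], [544.0, 70.0, 216.0, 90.0], [544.0, 104.0, 216.0, 90.0], [544.0, 114.0, 244.0, 90.0], [544.0, 138.0, 268.0, 90.0], [544.0, 165.0, 289.0, 90.0], [544.0, 205.0, 310.0, 90.0], [544.0, 249.0, 322.0, 90.0], [544.0, 272.0, 324.0, 90.0]] [543.88632381 271.74021061 324.33960131]
```

Request:
{"name": "move_arm", "arguments": {
  "commands": [
    [[-0.82, 0, 0.1, 0, 0, 0], [-0.82, 0, 0.1, 0, 0, 0], [-0.82, 0, 0.1, 0, 0, 0], [-0.82, 0, 0.1, 0, 0, 0], [-0.82, 0, 0.1, 0, 0, 0]]
  ]
}}

```text
clock: 7.3
tool_pos: [543.9, 89.5, 304.5]
orientation: [0.707, 0.707, -0.0, -0.0]
ft_force: [0.7, -0.3, -0.4]
width: 0.006
finger_force: 0.0
```

Request:
{"name": "move_arm", "arguments": {
  "commands": [
    [[-0.82, 0, 0.1, 0, 0, 0], [0, 0, 0.72, 0, 0, 0], [0, 0, 0.72, 0, 0, 0], [0, 0, 0.72, 0, 0, 0], [0, 0, 0.72, 0, 0, 0]]
  ]
}}

```text
clock: 7.92
tool_pos: [544.0, 65.7, 214.6]
orientation: [0.707, 0.707, -0.0, -0.0]
ft_force: [0.5, -0.5, -1.0]
width: 0.006
finger_force: 0.0
```

Request:
{"name": "move_arm", "arguments": {
  "commands": [
    [[0.6, 0, 0, 0, 0, 0], [0.6, 0, 0, 0, 0, 0], [0.2, 0, -0.4, 0, 0, 0], [0.2, 0, -0.4, 0, 0, 0]]
  ]
}}

```text
clock: 8.43
tool_pos: [543.7, 112.6, 240.7]
orientation: [0.707, 0.708, -0.002, 0.001]
ft_force: [-0.4, -3.7, -2.6]
width: 0.006
finger_force: 2.1
```

Request:
{"name": "move_arm", "arguments": {
  "commands": [
    [[0.42, 0, -0.4, 0, 0, 0], [0.42, 0, -0.4, 0, 0, 0], [0.45, 0, -0.34, 0, 0, 0], [0.45, 0, -0.34, 0, 0, 0]]
  ]
}}

```text
clock: 8.93
tool_pos: [542.8, 165.4, 285.1]
orientation: [0.707, 0.708, -0.002, 0.001]
ft_force: [-1.9, -4.7, -2.4]
width: 0.004
finger_force: 2.0
```

Request:
{"name": "move_arm", "arguments": {
  "commands": [
    [[0.67, 0, -0.34, 0, 0, 0], [0.67, 0, -0.34, 0, 0, 0], [0.73, 0, -0.2, 0, 0, 0], [0.73, 0, -0.2, 0, 0, 0], [0.6, 0, -0.08, 0, 0, 0]]
  ]
}}

```text
clock: 9.55
tool_pos: [543.4, 269.3, 319.2]
orientation: [0.707, 0.708, -0.0, 0.0]
ft_force: [-1.3, -3.8, -1.7]
width: 0.008
finger_force: 1.7
```

```bash
cat > prof.py <<'E'
from h import *
def cloud(D,c,st=None):
    i,T=campose(c,st)
    rr,cc=np.mgrid[0:384,0:512];K=np.array([[i["fx"],0,i["cx"]],[0,i["fy"],i["cy"]],[0,0,1.]])
    u=cv2.undistortPoints(np.stack([cc.ravel(),rr.ravel()],1).astype(float)[:,None],K,np.array(i["dist_coeffs"],float))[:,0]
    d=D.ravel();X=(T[:3,:3]@np.stack([u[:,0]*d,-u[:,1]*d,-d])).T+T[:3,3];return X
def door():
    im,D=cams.read_camera("scene");X=cloud(D,"scene")
    for x0 in (420,450,620,650):
        S=X[(abs(X[:,0]-x0)<12)&(X[:,1]>110)&(X[:,2]>130)&(X[:,2]<330)&(D.ravel()>0)]
        print(x0,[(z,np.round(np.median(s)),len(s)) for z in range(140,340,20) if len(s:=S[abs(S[:,2]-z)<8][:,1])>2])
    return im,D
if __name__=="__main__": door()
E
python3 prof.py
```

```text
420 [(140, np.float64(637.0), 42), (160, np.float64(639.0), 49), (180, np.float64(639.0), 45), (200, np.float64(638.0), 51), (220, np.float64(636.0), 46), (240, np.float64(703.0), 202), (260, np.float64(281.0), 25), (280, np.float64(280.0), 29), (300, np.float64(279.0), 27), (320, np.float64(279.0), 29)]
450 [(140, np.float64(637.0), 43), (160, np.float64(292.0), 44), (180, np.float64(291.0), 47), (200, np.float64(635.0), 46), (220, np.float64(632.0), 50), (240, np.float64(701.0), 219), (260, np.float64(282.0), 27), (280, np.float64(281.0), 26), (300, np.float64(280.0), 26), (320, np.float64(279.0), 29)]
620 [(140, np.float64(637.0), 58), (160, np.float64(635.0), 61), (180, np.float64(636.0), 62), (200, np.float64(634.0), 57), (220, np.float64(633.0), 73), (240, np.float64(699.0), 249), (260, np.float64(287.0), 35), (280, np.float64(286.0), 33), (300, np.float64(283.0), 30), (320, np.float64(282.0), 43)]
650 [(140, np.float64(680.0), 144), (160, np.float64(682.0), 144), (180, np.float64(682.0), 143), (200, np.float64(682.0), 157), (220, np.float64(675.0), 149), (240, np.float64(701.0), 193), (260, np.float64(287.0), 31), (280, np.float64(285.0), 40), (300, np.float64(284.0), 36), (320, np.float64(284.0), 43)]
```

Request:
{"name": "move_arm", "arguments": {
  "commands": [
    [[0.4, 0, -0.02, 0, 0, 0], [0.1, 0, 0, 0, 0, 0], [0, 0, 0, 0, 0, 0], [-0.5, 0, 0, 0, 0, 0], [-0.9, 0, 0, 0, 0, 0]]
  ]
}}

```text
clock: 10.22
tool_pos: [544.6, 240.3, 319.1]
orientation: [0.707, 0.707, 0.001, 0.0]
ft_force: [-0.4, -0.3, -0.1]
width: 0.005
finger_force: 0.0
```

Request:
{"name": "move_arm", "arguments": {
  "commands": [
    [[-1, 0, 0, 0, 0, 0], [-1, 0, 0, 0, 0, 0], [-1, 0, 0, 0, 0, 0], [-1, 0, 0, 0, 0, 0], [-1, 0, 0, 0, 0, 0]]
  ],
  "jaw": 0
}}

```text
clock: 10.85
tool_pos: [544.5, 88.9, 319.4]
orientation: [0.707, 0.707, 0.001, 0.0]
ft_force: [0.2, -0.5, -0.9]
width: 0.487
finger_force: 0.0
```

```bash
python3 - <<'E'
from prof import *
np.set_printoptions(precision=1,suppress=True)
door()
st=arm.read_state();print(st["tool_pos"])
out=[]
for c in ("top","wrist"):
    im,D=cams.read_camera(c);out.append(im);np.save(c+"2.npy",D)
    i,T=campose(c,st)
    for q,z in (("brass_bolt_top",32),("steel_bolt_top",18),("hook_rail",8),("nut_driver_grip",180),("nut_driver",15),("red_screwdriver",15),("yellow_screwdriver",15)):
        for r in spot_point(c,q)[:2]:
            print(c,q,np.array(r["xy"]),round(r["p"],2),atz(i,T,r["xy"],z),"depth",atdepth(i,T,r["xy"],med(D,r["xy"])))
a=cv2.resize(out[0][110:260,120:320],(800,600));b=cv2.resize(out[1],(800,600))
cv2.imwrite("pics/t2.png",a);cv2.imwrite("pics/w2.png",b)
E
```

```text
420 [(140, np.float64(636.0), 46), (160, np.float64(638.0), 45), (180, np.float64(296.0), 34), (200, np.float64(641.0), 33), (220, np.float64(643.0), 25), (240, np.float64(708.0), 186), (260, np.float64(292.0), 7), (280, np.float64(292.0), 27), (300, np.float64(292.0), 27), (320, np.float64(292.0), 31)]
450 [(140, np.float64(638.0), 55), (160, np.float64(464.0), 46), (180, np.float64(296.0), 41), (200, np.float64(636.0), 45), (220, np.float64(635.0), 44), (240, np.float64(704.0), 201), (260, np.float64(293.0), 17), (280, np.float64(292.0), 27), (300, np.float64(293.0), 31), (320, np.float64(293.0), 29)]
620 [(140, np.float64(301.0), 57), (160, np.float64(635.0), 64), (180, np.float64(300.0), 66), (200, np.float64(300.0), 63), (220, np.float64(632.0), 73), (240, np.float64(697.0), 271), (260, np.float64(296.0), 28), (280, np.float64(295.0), 35), (300, np.float64(296.0), 38), (320, np.float64(297.0), 40)]
650 [(140, np.float64(682.0), 153), (160, np.float64(683.0), 155), (180, np.float64(680.0), 142), (200, np.float64(676.0), 156), (220, np.float64(685.0), 159), (240, np.float64(694.0)
[... 411 characters left out ...]
1]
top nut_driver [361.8 269.9] 0.33 [ 320.5 -307.2   15. ] depth [ 322.6 -303.3   28.6]
top red_screwdriver [348.4 200.9] 0.51 [ 510.3 -276.3   15. ] depth [ 506.5 -250.6  115.2]
top red_screwdriver [282.1 224.4] 0.49 [449.2 -91.5  15. ] depth [451.1 -85.8  96.3]
top yellow_screwdriver [351.5 172.9] 0.55 [ 587.9 -287.6   15. ] depth [ 576.1 -260.5  115.9]
wrist brass_bolt_top [294.  140.3] 0.4 [607.2 114.   32. ] depth [607.1 114.1  33.4]
wrist steel_bolt_top [293.2  82.4] 0.47 [604.3 204.5  18. ] depth [604.2 204.5  18.4]
wrist hook_rail [294.3 110.7] 0.76 [609.1 160.9   8. ] depth [608.6 160.9  11.9]
wrist yellow_screwdriver [253.2   1. ] 0.66 [540.4 317.6  15. ] depth [541.2 287.9 106.8]
```

View pics/w2.png

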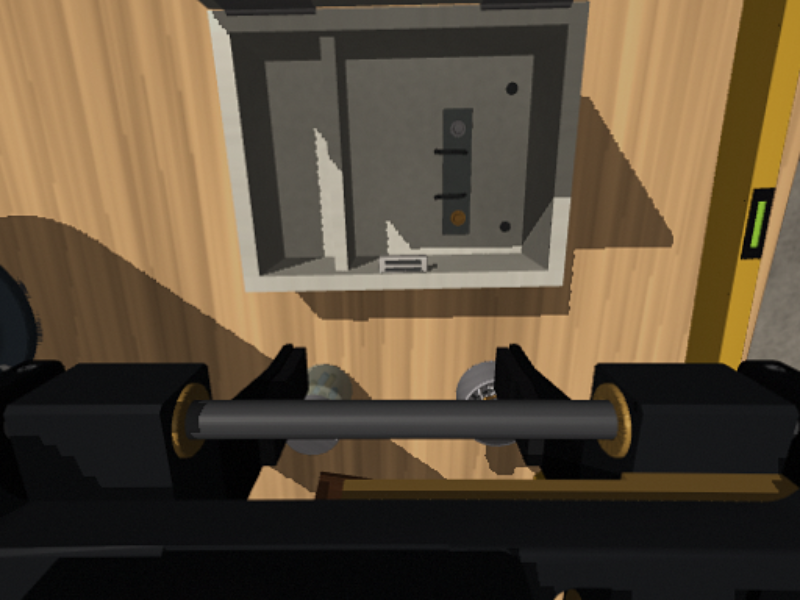

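Wrist view: the brass bolt is at (458,217) and the steel one at (458,128) in the scaled picture. They measure (607,114) and (604,204), about 90 mm apart as specified. The door stands upright. Next I'll locate the driver.

```bash
python3 - <<'E'
from prof import *
from scipy.optimize import least_squares
np.set_printoptions(precision=1,suppress=True)
pts={}
for c in ("top","scene"):
    im,D=cams.read_camera(c);X=cloud(D,c);hsv=cv2.cvtColor(im,cv2.COLOR_BGR2HSV).reshape(-1,3).astype(int);H=hsv[:,0]
    reg=(D.ravel()>0)&(hsv[:,1]>110)&(hsv[:,2]>40)&(X[:,2]>148)&(X[:,2]<225)&(X[:,1]<-200)&(X[:,1]>-310)&(X[:,0]>400)&(X[:,0]<640)
    for n,m in (("blue",(H>95)&(H<130)),("red",(H<8)|(H>172)),("yel",(H>20)&(H<35))):
        pts.setdefault(n,{})[c]=X[reg&m]
    if c=="scene":
        X1=X
for n in pts:
    for c in pts[n]:
        p=pts[n][c]
        if len(p)<5: print(n,c,len(p));continue
        t=p[p[:,2]>205]
        print(n,c,len(p),p.mean(0),"zmax",np.percentile(p[:,2],98),"top",len(t),t.mean(0) if len(t) else 0)
    p=np.vstack(list(pts[n].values()));p=p[p[:,2]<198]
    f=lambda v,p:np.hypot(p[:,0]-v[0],p[:,1]-v[1])-15
    for nm,pp in list(pts[n].items())+[("both",p)]:
        pp=pp[pp[:,2]<198]
        if len(pp)<8: continue
        r=least_squares(f,pp.mean(0)[:2]+[-3,-8],args=(pp,),loss="soft_l1");print(n,"circle",nm,len(pp),r.x,np.std(r.fun))
E
```

```text
blue top 55 [ 466.9 -258.2  201.2] zmax 216.3203821879252 top 37 [ 468.9 -261.5  214.2]
blue scene 120 [ 477.9 -267.   203.8] zmax 216.84903902268692 top 63 [ 475.2 -266.2  212.1]
blue circle top 17 [ 468.4 -264.5] 0.3812670464218302
blue circle scene 35 [ 468.2 -264.6] 1.2566816081399788
blue circle both 52 [ 468.2 -264.6] 1.0560668100110158
red top 187 [ 520.8 -268.8  202.4] zmax 216.70402803985965 top 124 [ 521.5 -272.1  213. ]
red scene 193 [ 528.9 -275.7  200.7] zmax 216.14531009564757 top 92 [ 526.8 -274.2  212.1]
red circle top 48 [ 522.1 -274.3] 0.4612470626818619
red circle scene 71 [ 522.4 -273.5] 7.463663554815774
red circle both 119 [ 522.3 -273.9] 5.856284908702656
yel top 6 [ 580.1 -283.7  213.7] zmax 215.30449050633672 top 6 [ 580.1 -283.7  213.7]
yel scene 244 [ 586.7 -285.7  191. ] zmax 215.66307844397733 top 87 [ 581.9 -284.5  212. ]
yel circle scene 132 [ 576.8 -282.9] 1.1864330291588592
yel circle both 132 [ 576.8 -282.9] 1.1864330291588592
```

```bash
python3 plan.py 1.3 468.3,-264.5,300,-9.7 468.3,-264.5,190,-9.7
```

```text
[[[-1,-0.25,0.06,0,0,1],[-1,-0.04,0.06,0,0,1],[-1,0.18,0.06,0,0,1],[-1,0.4,0.07,0,0,1],[-1,0.61,0.06,0,0,1]]]
[[[-1,0.82,0.07,0,0,0.99],[-0.96,0.99,0.06,0,0,1],[-0.77,1,0.07,0,0,0.99],[-0.55,1,0.06,0,0,1],[-0.25,1,0.07,0,0,0.99]]]
[[[0.04,0.24,1,0,0,0],[0.04,0.25,1,0,0,0],[0.04,0.24,1,0,0,0]]]
[ 468.22457918 -264.40752322  209.92315011]
```

Request:
{"name": "move_arm", "arguments": {
  "commands": [
    [[-1, -0.25, 0.06, 0, 0, 1], [-1, -0.04, 0.06, 0, 0, 1], [-1, 0.18, 0.06, 0, 0, 1], [-1, 0.4, 0.07, 0, 0, 1], [-1, 0.61, 0.06, 0, 0, 1]]
  ],
  "jaw": 0
}}

```text
clock: 12.42
tool_pos: [515.0, -66.3, 309.9]
orientation: [0.941, 0.34, 0.0, 0.0]
ft_force: [0.4, 1.0, -0.3]
width: 0.999
finger_force: 0.0
```

Request:
{"name": "move_arm", "arguments": {
  "commands": [
    [[-1, 0.82, 0.07, 0, 0, 0.99], [-0.96, 0.99, 0.06, 0, 0, 1], [-0.77, 1, 0.07, 0, 0, 0.99], [-0.55, 1, 0.06, 0, 0, 1], [-0.25, 1, 0.07, 0, 0, 0.99]]
  ]
}}

```text
clock: 13.05
tool_pos: [467.8, -243.6, 300.0]
orientation: [0.996, -0.088, 0.0, 0.0]
ft_force: [0.5, 0.1, -0.1]
width: 1.001
finger_force: 0.0
```

```bash
python3 plan.py 0.95 468.3,-264.5,290,-9.7 468.3,-264.5,190,-9.7
```

```text
[[[0.14,0.68,0.33,0,0,-0.04],[0,0,0.83,0,0,0],[0,0,0.84,0,0,0],[0,0,0.83,0,0,0],[0,0,0.84,0,0,0]]]
[ 468.39845434 -264.38703098  189.88156782]
```

Request:
{"name": "move_arm", "arguments": {
  "commands": [
    [[0.14, 0.68, 0.33, 0, 0, -0.04], [0, 0, 0.83, 0, 0, 0], [0, 0, 0.84, 0, 0, 0], [0, 0, 0.83, 0, 0, 0], [0, 0, 0.84, 0, 0, 0]]
  ]
}}

```text
clock: 13.68
tool_pos: [469.4, -262.8, 188.5]
orientation: [0.997, -0.079, -0.0, -0.0]
ft_force: [0.1, 0.3, -0.1]
width: 0.999
finger_force: 0.0
```

Request:
{"name": "move_arm", "arguments": {
  "commands": [
    [[0, 0, 0, 0, 0, 0], [0, 0, 0, 0, 0, 0], [0, 0, 0, 0, 0, 0], [0, 0, 0, 0, 0, 0], [0, 0, 0, 0, 0, 0]]
  ],
  "jaw": 1
}}

```text
clock: 14.3
tool_pos: [469.2, -263.2, 190.4]
orientation: [0.997, -0.081, 0.0, 0.0]
ft_force: [-0.7, -0.3, -0.1]
width: 0.519
finger_force: 0.0
```

Request:
{"name": "move_arm", "arguments": {
  "commands": [
    [[0, 0, 0, 0, 0, 0], [0, 0, 0, 0, 0, 0], [0, 0, 0, 0, 0, 0]]
  ]
}}

```text
clock: 14.68
tool_pos: [469.1, -263.3, 190.0]
orientation: [0.997, -0.081, 0.0, 0.0]
ft_force: [-0.4, -0.1, 1.3]
width: 0.321
finger_force: 30.0
```

Request:
{"name": "move_arm", "arguments": {
  "commands": [
    [[0, 0, -0.7, 0, 0, 0], [0, 0, -1, 0, 0, 0], [0, 0, -1, 0, 0, 0], [0, 0, -1, 0, 0, 0], [0, 0, -1, 0, 0, 0]]
  ]
}}

```text
clock: 15.3
tool_pos: [468.7, -262.7, 331.4]
orientation: [0.997, -0.081, -0.0, -0.0]
ft_force: [0.8, 0.5, -1.0]
width: 0.328
finger_force: 30.0
```

```bash
python3 - <<'E'
from h import *
im,D=cams.read_camera("scene");cv2.imwrite("pics/s3.png",cv2.resize(im[100:310,110:390],(800,600)))
E
python3 plan.py 0.95 470,-200,330,-5 607,114,330,0 
```

```text
[[[-0.12,-0.7,0.06,0.01,-0.01,-0.14],[-0.11,-0.71,0.06,0.01,-0.01,-0.14],[-0.08,-0.71,0.07,0,-0.02,-0.15],[0.28,-0.83,0,0,0,-0.04],[0.29,-0.83,0,0,0,-0.04]]]
[[[0.29,-0.83,0,0,0,-0.04],[0.3,-0.83,0,0,0,-0.04],[0.3,-0.82,0,0,0,-0.04],[0.31,-0.82,0,0,0,-0.04],[0.31,-0.82,0,0,0,-0.04]]]
[[[0.32,-0.82,0,0,0,-0.04],[0.33,-0.82,0,0,0,-0.04],[0.33,-0.81,0,0,0,-0.03],[0.33,-0.81,0,0,0,-0.04],[0.34,-0.81,-0.01,0,0,-0.03]]]
[[[0.35,-0.81,0,0,0,-0.04]]]
[606.98399845 114.01678169 329.95485611]
```

View pics/s3.png

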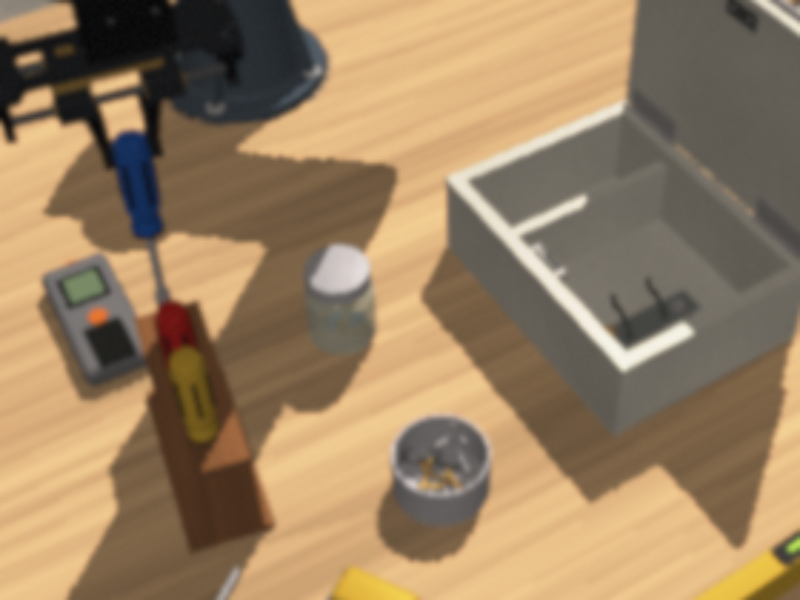

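The driver is out of the rack and held, and the others are in place. Now I'll carry it over.

Request:
{"name": "move_arm", "arguments": {
  "commands": [
    [[-0.12, -0.7, 0.06, 0, 0, -0.14], [-0.11, -0.7, 0.06, 0, 0, -0.14], [-0.08, -0.7, 0.06, 0, 0, -0.15], [0.28, -0.83, 0, 0, 0, -0.04], [0.29, -0.83, 0, 0, 0, -0.04]]
  ]
}}

```text
clock: 15.98
tool_pos: [489.2, -148.8, 324.5]
orientation: [0.999, -0.036, -0.001, -0.001]
ft_force: [-0.2, -0.6, -0.5]
width: 0.327
finger_force: 30.0
```

Request:
{"name": "move_arm", "arguments": {
  "commands": [
    [[0.29, -0.83, 0, 0, 0, -0.04], [0.3, -0.83, 0, 0, 0, -0.04], [0.3, -0.82, 0, 0, 0, -0.04], [0.31, -0.82, 0, 0, 0, -0.04], [0.31, -0.82, 0, 0, 0, -0.04]]
  ]
}}

```text
clock: 16.6
tool_pos: [541.5, -28.1, 324.4]
orientation: [1.0, -0.018, -0.001, -0.0]
ft_force: [0.7, -0.5, -1.0]
width: 0.327
finger_force: 30.0
```

Request:
{"name": "move_arm", "arguments": {
  "commands": [
    [[0.32, -0.82, 0, 0, 0, -0.04], [0.33, -0.82, 0, 0, 0, -0.04], [0.33, -0.81, 0, 0, 0, -0.03], [0.33, -0.81, 0, 0, 0, -0.04], [0.34, -0.6, 0, 0, 0, -0.03]]
  ]
}}

```text
clock: 17.23
tool_pos: [593.9, 86.3, 324.5]
orientation: [1.0, -0.002, -0.001, -0.0]
ft_force: [0.3, 0.3, -1.1]
width: 0.323
finger_force: 30.0
```

```bash
cat > tip.py <<'E'
from prof import *
np.set_printoptions(precision=1,suppress=True)
st=arm.read_state();p=np.array(st["tool_pos"]);print("tcp",p,R.from_quat(st["orientation"]).as_matrix()[:,0])
ims={}
for c in ("scene","top","wrist"):
    st=arm.read_state();im,D=cams.read_camera(c);ims[c]=im;np.save(c+"_t.npy",D);cv2.imwrite(f"pics/{c}_t.png",im)
    i,T=campose(c,st)
    for q in ("nut_driver_tip","brass_bolt_top"):
        for r in spot_point(c,q)[:1]:
            print(c,q,np.array(r["xy"]),round(r["p"],2),"depth",atdepth(i,T,r["xy"],med(D,r["xy"])),"at z",atz(i,T,r["xy"],p[2]-175 if "tip" in q else 32))
    X=cloud(D,c,st)
    near=(np.hypot(X[:,0]-p[0],X[:,1]-p[1])<28)&(D.ravel()>0)
    for lo,hi in ((-178,-160),(-160,-142),(-140,-115),(-110,-78),(-74,-60),(-58,-40),(-40,-30)):
        s=X[near&(X[:,2]-p[2]>lo)&(X[:,2]-p[2]<hi)]
        if len(s)>3: print(c,(lo,hi),len(s),s.mean(0)-p, "spread",np.ptp(s[:,0]),np.ptp(s[:,1]))
    s=X[near&(X[:,2]<p[2]-100)&(X[:,2]>40)];
    if len(s): print(c,"lowest",np.percentile(s[:,2],[1,5]))
E
python3 tip.py
```

```text
tcp [593.9  86.3 324.5] [ 1. -0. -0.]
scene nut_driver_tip [306.6 186.5] 0.68 depth [495.5 143.7  39.6] at z [580.6  79.1 149.5]
scene (-178, -160) 22 [   2.8   -6.9 -167. ] spread 11.55356919649114 13.975993521674866
scene (-160, -142) 29 [   1.7   -6.3 -152. ] spread 12.849200763578096 12.510248074868173
scene (-140, -115) 21 [   1.    -4.6 -128.7] spread 9.469524838100256 8.693705701093052
scene (-110, -78) 27 [  1.2  -3.9 -97. ] spread 7.713319126023066 9.248864556182752
scene (-74, -60) 51 [  6.4  -7.1 -66.8] spread 23.80801958574557 23.989520933662163
scene (-58, -40) 50 [  7.4  -7.8 -48. ] spread 18.112993054652975 22.61946266307217
scene (-40, -30) 38 [  8.6  -7.6 -34.7] spread 19.240899363039034 28.063175618574633
scene lowest [40.9 47.6]
top nut_driver_tip [348.4 198.8] 0.42 depth [ 511.7 -250.7  115.2] at z [ 510.2 -241.9  149.5]
top (-178, -160) 5 [  -5.3  -12.  -167.1] spread 5.773178787477946 3.897898276056864
top (-160, -142) 13 [  -5.9   -6.9 -152.8] spread 4.642775720562895 11.398558306911639
top lowest [57.2 62.6]
wrist nut_driver_tip [263.9 170.7] 0.75 depth [586.3  71.4 102.2] at z [596.7  72.8 149.5]
wrist brass_bolt_top [118.9 201.5] 0.64 depth [539.3 292.4 100.9] at z [516.  329.1  32. ]
wrist (-178, -160) 23 [   3.7   -8.5 -166.3] spread 5.037068013294288 12.76118130430936
wrist (-160, -142) 80 [   0.9   -8.  -151.3] spread 12.130356011125855 13.536092208965798
wrist (-140, -115) 36 [   1.7   -7.2 -126.9] spread 2.968035427463633 7.020366815386467
wrist (-74, -60) 182 [  8.5  -6.2 -66. ] spread 14.293640515720995 26.995549869175477
wrist (-58, -40) 59 [ 10.8  -5.5 -45.1] spread 11.071438246300886 27.946998423034643
wrist (-40, -30) 122 [ 10.5  -5.3 -34.6] spread 15.082650400553575 30.704560656095964
wrist lowest [91.5 99.4]
```

```bash
cat > axis.py <<'E'
from prof import *
from scipy.optimize import least_squares
np.set_printoptions(precision=1,suppress=True)
def fit(save=None):
    A=[]
    for c in ("scene","wrist"):
        st=arm.read_state();p=np.array(st["tool_pos"]);im,D=cams.read_camera(c)
        X=cloud(D,c,st)-p;X=X[(D.ravel()>0)&(np.hypot(X[:,0],X[:,1]+4)<28)]
        z=X[:,2];r=np.where((z>-176)&(z<-158),7,np.where((z>-138)&(z<-80),4,np.where((z>-42)&(z<-28),15,0)))
        A.append(np.c_[X,r][r>0])
        if save: cv2.imwrite(f"pics/{save}_{c}.png",im)
    def f(v,B):
        zz=B[:,2]+175;return np.hypot(B[:,0]-v[0]-v[2]*zz,B[:,1]-v[1]-v[3]*zz)-B[:,3]
    print("tcp",p,R.from_quat(st["orientation"]).as_matrix()[:,2])
    for n,B in (("scene",A[0]),("wrist",A[1]),("both",np.vstack(A))):
        r=least_squares(f,[0,-4,0,0],args=(B,),loss="soft_l1")
        print(n,len(B),"tip",r.x[:2]+p[:2],"rel",r.x[:2],"slope deg",np.degrees(r.x[2:]),"rms",np.sqrt(np.mean(r.fun**2)))
if __name__=="__main__": fit()
E
python3 axis.py
```

```text
tcp [594.5  83.3 325.6] [ 0. -0. -1.]
scene 128 tip [592.8  79.1] rel [-1.7 -4.2] slope deg [0.2 1.5] rms 1.2891509602741829
wrist 240 tip [592.6  77.9] rel [-1.9 -5.4] slope deg [0.1 1.4] rms 0.3072129731275193
both 368 tip [592.7  78.4] rel [-1.8 -4.9] slope deg [0.1 1.3] rms 0.8725318959188682
```

Request:
{"name": "move_arm", "arguments": {
  "commands": [
    [[0.24, -0.52, 0, 0.14, 0, 0], [0.24, -0.52, 0, 0, 0, 0], [0, 0.02, 0.9, 0, 0, 0], [0, 0.02, 0.9, 0, 0, 0], [0, 0.02, 0.87, 0, 0, 0]]
  ]
}}

```text
clock: 18.4
tool_pos: [609.8, 116.7, 244.8]
orientation: [1.0, -0.003, 0.0, -0.012]
ft_force: [0.8, -0.3, -1.2]
width: 0.324
finger_force: 30.0
```

Request:
{"name": "move_arm", "arguments": {
  "commands": [
    [[0, 0, 0, 0, 0, 0], [0, 0, 0, 0, 0, 0]]
  ]
}}

```text
clock: 18.65
tool_pos: [610.4, 115.9, 246.7]
orientation: [1.0, -0.003, 0.001, -0.012]
ft_force: [0.8, -0.1, -0.7]
width: 0.324
finger_force: 30.0
```

```bash
python3 - <<'E'
from axis import *
fit("f")
st=arm.read_state()
for c in ("scene","wrist"):
    i,T=campose(c,st)
    for q,z in (("nut_driver_tip",st["tool_pos"][2]-175),("brass_bolt_top",32),("steel_bolt_top",18),("hook_rail",8)):
        for r in spot_point(c,q)[:1]: print(c,q,np.array(r["xy"]),round(r["p"],2),atz(i,T,r["xy"],z))
a=cv2.imread("pics/f_wrist.png");b=cv2.imread("pics/f_scene.png")
cv2.imwrite("pics/f.png",np.hstack([cv2.resize(a[80:380,156:356],(400,600)),cv2.resize(b[100:250,280:380],(400,600))]))
E
```

```text
tcp [610.5 115.8 247.2] [ 0.  0. -1.]
scene 106 tip [610.5 116.2] rel [-0.   0.4] slope deg [-0.3  0.1] rms 1.2130955739671114
wrist 243 tip [608.6 114.9] rel [-1.9 -1. ] slope deg [ 0.1 -0. ] rms 0.31985724429687407
both 349 tip [609.  115.3] rel [-1.5 -0.5] slope deg [-0.  -0.1] rms 0.9009708391931268
scene nut_driver_tip [321.2 208.3] 0.56 [610.3 112.1  72.3]
scene hook_rail [330.5 209.5] 0.62 [584.6 169.5   8. ]
wrist nut_driver_tip [262.3 173.4] 0.88 [610.4 111.5  72.3]
wrist brass_bolt_top [255.1 169.9] 0.5 [606.4 122.   32. ]
wrist steel_bolt_top [195.1 172.6] 0.44 [599.2 213.   18. ]
wrist hook_rail [226.8 173.2] 0.66 [596.1 166.5   8. ]
```

View pics/f.png

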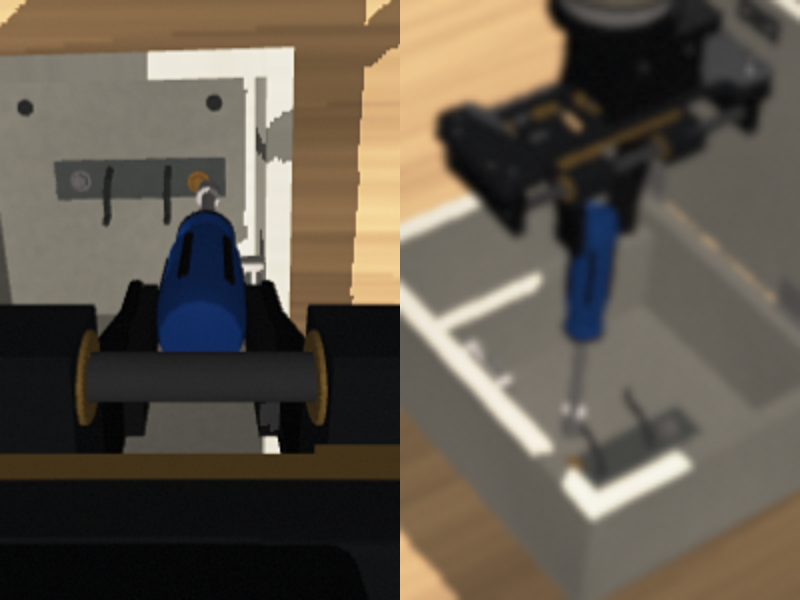

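The driver is upright. The bolt estimates disagree by about 8 mm between views, so I'll cross-check with the brass colour in every picture.

```bash
python3 - <<'E'
from prof import *
np.set_printoptions(precision=1,suppress=True)
now=arm.read_state()
q90=dict(tool_pos=[544.7,85.3,319.3],orientation=[0.7071,0.7071,0.0008,0])
w2=cv2.resize(cv2.imread("pics/w2.png"),(512,384),interpolation=cv2.INTER_AREA)
L=[("top",cv2.imread("pics/top0.png"),np.load("top0.npy"),None),("scene",cv2.imread("pics/scene_t.png"),np.load("scene_t.npy"),None),("scene",cv2.imread("pics/f_scene.png"),None,None),("wrist",w2,np.load("wrist2.npy"),q90),("wrist",cv2.imread("pics/f_wrist.png"),None,now)]
for c,im,D,st in L:
    i,T=campose(c,st);h=cv2.cvtColor(im,cv2.COLOR_BGR2HSV).astype(int)
    m=((h[...,0]>=8)&(h[...,0]<=22)&(h[...,1]>120)&(h[...,2]>50)).astype(np.uint8)
    n,lab,s,cen=cv2.connectedComponentsWithStats(m)
    for k in range(1,n):
        P=atz(i,T,cen[k],30)
        if np.hypot(P[0]-607,P[1]-116)<22: print(c,cen[k],s[k],"z30",P,"z24",atz(i,T,cen[k],24))
# cabinet wall tops (z~100): edges of -y wall per camera
for c,D,st in (("top",np.load("top0.npy"),None),("scene",np.load("scene_t.npy"),None),("wrist",np.load("wrist2.npy"),q90)):
    X=cloud(D,c,st)
    W=X[(abs(X[:,2]-100)<4)&(abs(X[:,0]-520)<60)&(X[:,1]>40)&(X[:,1]<100)]
    V=X[(abs(X[:,2]-100)<4)&(abs(X[:,1]-170)<40)&(X[:,0]>650)&(X[:,0]<720)]
    print(c,"-y wall y",np.percentile(W[:,1],[3,50,97]),"z",np.median(W[:,2]),"+x wall",np.percentile(V[:,0],[3,50,97]) if len(V) else 0)
E
```

```text
top [202.9 168.8] [201 166   5   6  23] z30 [605.1 122.5  30. ] z24 [605.9 123.4  24. ]
scene [323. 215.] [323 215   1   1   1] z30 [604.8 126.2  30. ] z24 [600.9 129.5  24. ]
wrist [292.8 139. ] [288 135  10   9  71] z30 [606.5 117.4  30. ] z24 [607.3 116.8  24. ]
wrist [253.8 169.7] [250 166  10  10  64] z30 [604.9 123.5  30. ] z24 [603.6 123.7  24. ]
top -y wall y [62.8 72.6 92.2] z 100.18816483811736 +x wall 0
scene -y wall y [62.5 72.6 91. ] z 100.22382650867928 +x wall [679.2 687.8 696. ]
wrist -y wall y [57.5 68.1 86. ] z 100.95567631998011 +x wall [679.7 686.7 694.8]
```

```bash
python3 - <<'E'
from axis import *
fit()
now=arm.read_state()
for c in ("scene","wrist"):
    im,D=cams.read_camera(c);X=cloud(D,c,now)
    V=X[(abs(X[:,2]-100)<4)&(abs(X[:,1]-170)<40)&(X[:,0]>650)&(X[:,0]<720)]
    W=X[(abs(X[:,2]-100)<4)&(abs(X[:,0]-640)<30)&(X[:,1]>40)&(X[:,1]<105)]
    for n,v in (("+x wall x",V[:,0]),("-y wall y",W[:,1])): print(c,n,len(v),np.percentile(v,[3,50,97]) if len(v) else 0)
    i,T=campose(c,now);h=cv2.cvtColor(im,cv2.COLOR_BGR2HSV).astype(int)
    m=(h[...,0]>=8)&(h[...,0]<=22)&(h[...,1]>90)&(h[...,2]>40)
    yy,xx=np.nonzero(m);ok=[(x,y) for x,y in zip(xx,yy) if np.hypot(*(atz(i,T,(x,y),28)[:2]-[607,120]))<16]
    if ok:
        d=np.array([D[y,x] for x,y in ok]);Y=np.array([atdepth(i,T,p,k) for p,k in zip(ok,d) if k>0]);print(c,"brass pts",len(Y),Y.mean(0),np.percentile(Y,[3,97],axis=0))
    bl=X[(X[:,2]>2)&(X[:,2]<50)&(np.hypot(X[:,0]-605,X[:,1]-122)<30)]
    # bolt heights above the rail
    b=bl[(bl[:,2]>27)&(bl[:,2]<36)];print(c,"head pts",len(b),b.mean(0) if len(b) else 0)
E
```

```text
tcp [609.3 115.3 245.9] [ 0.  0. -1.]
scene 109 tip [608.5 116.1] rel [-0.8  0.8] slope deg [-0.1 -0.2] rms 1.1424919080489053
wrist 244 tip [607.4 114.2] rel [-1.8 -1.1] slope deg [0.1 0. ] rms 0.3250259743445569
both 353 tip [607.7 115. ] rel [-1.6 -0.3] slope deg [ 0.  -0.2] rms 0.8336195885644478
scene +x wall x 147 [679.4 688.4 696.9]
scene -y wall y 115 [66.4 73.3 82.5]
scene brass pts 4 [606.6 126.5  31.5] [[604.5 125.1  29.4]
 [610.4 128.6  34.6]]
scene head pts 21 [603.4 136.3  31.9]
wrist +x wall x 1038 [678.3 685.7 693. ]
wrist -y wall y 690 [66.2 73.5 80.6]
wrist brass pts 79 [605.7 124.   28.5] [[597.5 116.5  11.7]
 [611.2 131.1  34. ]]
wrist head pts 99 [604.5 131.6  31.3]
```

Request:
{"name": "move_arm", "arguments": {
  "commands": [
    [[-0.07, -0.29, 0, 0, 0, 0], [0, 0, 0.5, 0, 0, 0], [0, 0, 0, 0, 0, 0], [0, 0, 0, 0, 0, 0], [0, 0, 0, 0, 0, 0]]
  ]
}}

```text
clock: 19.98
tool_pos: [607.5, 124.3, 231.1]
orientation: [1.0, -0.003, 0.0, -0.012]
ft_force: [0.5, -0.7, 0.2]
width: 0.326
finger_force: 30.0
```

```bash
cat > chk.py <<'E'
from axis import *
fit("g")
now=arm.read_state()
for c in ("scene","wrist"):
    im=cv2.imread(f"pics/g_{c}.png");i,T=campose(c,now);h=cv2.cvtColor(im,cv2.COLOR_BGR2HSV).astype(int)
    m=(h[...,0]>=8)&(h[...,0]<=22)&(h[...,1]>90)&(h[...,2]>40)
    yy,xx=np.nonzero(m);Y=np.array([atz(i,T,(x,y),28) for x,y in zip(xx,yy)]);ok=np.hypot(Y[:,0]-605.5,Y[:,1]-123)<16
    if ok.any(): print(c,"brass@28",ok.sum(),Y[ok].min(0),Y[ok].max(0),Y[ok].mean(0))
a=cv2.imread("pics/g_wrist.png");b=cv2.imread("pics/g_scene.png")
cv2.imwrite("pics/g.png",np.hstack([cv2.resize(a[130:230,205:305],(400,400),interpolation=0),cv2.resize(b[160:240,285:365],(400,400),interpolation=0)]))
E
python3 chk.py
```

```text
tcp [607.5 124.3 231.2] [ 0.  0. -1.]
scene 97 tip [607.4 125. ] rel [-0.   0.7] slope deg [-0.3 -0.1] rms 1.3136343696824944
wrist 242 tip [605.7 123.3] rel [-1.8 -1. ] slope deg [0.1 0. ] rms 0.33213790479223726
both 339 tip [606.1 123.9] rel [-1.4 -0.4] slope deg [-0.1 -0.1] rms 0.9108605731464935
scene brass@28 8 [599.  124.9  28. ] [609.5 130.   28. ] [604.3 127.6  28. ]
wrist brass@28 57 [601.1 115.   28. ] [612.5 130.4  28. ] [607.9 122.   28. ]
```

View pics/g.png

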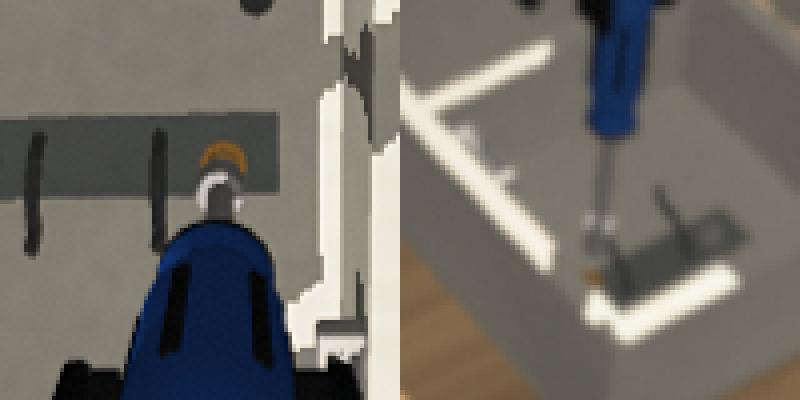

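Request:
{"name": "move_arm", "arguments": {
  "commands": [
    [[-0.03, 0.02, 0.25, 0, 0, 0], [0, 0, 0, 0, 0, 0], [0, 0, 0, 0, 0, 0]]
  ]
}}

```text
clock: 20.45
tool_pos: [606.2, 123.9, 223.2]
orientation: [1.0, -0.003, -0.0, -0.012]
ft_force: [-0.8, 0.4, -1.3]
width: 0.319
finger_force: 30.0
```

```bash
python3 chk.py; python3 - <<'E'
from prof import *
st=arm.read_state()
for c in ("scene","wrist"):
    im,D=cams.read_camera(c);X=cloud(D,c,st);X=X[(D.ravel()>0)&(np.hypot(X[:,0]-606,X[:,1]-123)<10)&(X[:,2]<110)]
    print(c,np.round(np.sort(X[:,2]),0).astype(int).tolist()[:90])
    i,T=campose(c,st)
    # project expected tip / bolt
    K=np.array([[i["fx"],0,i["cx"]],[0,i["fy"],i["cy"]],[0,0,1]])
    for z in (st["tool_pos"][2]-175,32):
        q=np.linalg.inv(T)@[606.,123,z,1];print("px",cv2.projectPoints(np.array([[q[0],-q[1],-q[2]]]),np.zeros(3),np.zeros(3),K,np.array(i["dist_coeffs"],float))[0].ravel())
E
```

```text
tcp [606.4 123.9 223.4] [ 0.  0. -1.]
scene 110 tip [605.3 123.8] rel [-1.  -0.1] slope deg [0.  0.3] rms 1.3395562969203871
wrist 236 tip [604.4 123. ] rel [-2. -1.] slope deg [0.1 0. ] rms 0.3485300067950238
both 346 tip [604.6 123.4] rel [-1.8 -0.6] slope deg [ 0.1 -0. ] rms 0.9227785762224714
scene brass@28 6 [599.  124.9  28. ] [608.  129.7  28. ] [603.  127.6  28. ]
wrist brass@28 54 [601.7 114.8  28. ] [612.9 129.9  28. ] [608.1 122.2  28. ]
scene [12, 26, 29, 29, 30, 30, 32, 33, 34, 34, 36, 37, 50, 50, 53, 53, 54, 55, 55, 57, 57, 58, 59, 59, 60, 61, 61, 61, 63, 63, 65, 66, 67, 67, 69, 69, 70, 71, 71, 71, 71, 72, 72, 72, 73, 73, 74, 75, 75, 78, 79, 79, 80, 81, 81, 84, 85, 90, 90, 90, 92, 92, 94, 96, 97, 98, 99, 100, 103, 104, 106, 106, 106, 107]
px [322.84600407 211.40738492]
px [322.38127198 215.24788219]
wrist [10, 10, 11, 11, 11, 11, 11, 11, 11, 11, 11, 11, 11, 11, 11, 12, 12, 12, 12, 12, 12, 12, 12, 12, 12, 12, 12, 12, 12, 12, 12, 12, 12, 12, 12, 12, 12, 12, 12, 12, 12, 12, 13, 13, 13, 13, 13, 13, 13, 13, 13, 13, 13, 13, 13, 13, 13, 13, 13, 13, 13, 13, 13, 13, 13, 13, 13, 14, 14, 14, 14, 15, 26, 27, 27, 27, 27, 27, 27, 27, 27, 27, 27, 27, 27, 27, 27, 28, 28, 28]
px [259.82111236 173.28770594]
px [259.96221304 170.56614818]
```

Request:
{"name": "move_arm", "arguments": {
  "commands": [
    [[0.01, 0.02, 0.2, 0, 0, 0], [0, 0, 0, 0, 0, 0], [0, 0, 0, 0, 0, 0], [0, 0, 0, 0, 0, 0], [0, 0, 0, 0, 0, 0]]
  ]
}}

```text
clock: 21.28
tool_pos: [606.7, 123.5, 217.5]
orientation: [1.0, -0.003, 0.0, -0.012]
ft_force: [0.4, 0.1, -0.2]
width: 0.328
finger_force: 30.0
```

```bash
python3 prof.py; python3 chk.py
```

```text
420 [(140, np.float64(641.0), 26), (160, np.float64(640.0), 26), (180, np.float64(643.0), 23), (200, np.float64(641.0), 31), (220, np.float64(642.0), 26), (240, np.float64(709.0), 184)]
450 [(140, np.float64(639.0), 24), (160, np.float64(639.0), 24), (180, np.float64(641.0), 20), (200, np.float64(639.0), 25), (220, np.float64(640.0), 26), (240, np.float64(711.0), 182)]
620 [(140, np.float64(298.0), 70), (160, np.float64(298.0), 97), (180, np.float64(297.0), 100), (200, np.float64(298.0), 107), (220, np.float64(298.0), 116), (240, np.float64(674.0), 343), (260, np.float64(294.0), 60), (280, np.float64(295.0), 50), (300, np.float64(294.0), 70), (320, np.float64(183.0), 90)]
650 [(140, np.float64(676.0), 145), (160, np.float64(684.0), 143), (180, np.float64(683.0), 154), (200, np.float64(683.0), 150), (220, np.float64(684.0), 153), (240, np.float64(698.0), 200), (260, np.float64(297.0), 39), (280, np.float64(297.0), 41), (300, np.float64(295.0), 76), (320, np.float64(201.0), 116)]
tcp [606.7 123.5 217.5] [ 0.  0. -1.]
scene 101 tip [606.2 124.1] rel [-0.5  0.6] slope deg [-0.2 -0.2] rms 1.396529815130044
wrist 240 tip [604.8 122.5] rel [-1.8 -1. ] slope deg [ 0.1 -0. ] rms 0.35444647375243843
both 341 tip [605.1 123.1] rel [-1.6 -0.4] slope deg [-0.  -0.2] rms 0.9223622810328846
scene brass@28 4 [602.1 124.9  28. ] [608.  129.7  28. ] [604.7 127.3  28. ]
wrist brass@28 42 [603.3 115.7  28. ] [612.9 130.6  28. ] [608.7 122.7  28. ]
```

Tip and bolt agree to within about 1–2 mm, the socket is about 10 mm above the head, and the door is square. I'm handing it in.

```bash
python3 -c "
from h import *
print(ticket.finish_job())"
```

```text
the job is handed in; nothing more can be done
None
```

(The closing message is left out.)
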